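# Set the filter slide of a bench light source by its clicks

### The arm

A 6-joint arm with a two-finger parallel gripper is mounted at the origin on a cart in front of the work surface, level with it; the furniture and walls round the work are solid. World frame = base frame: x ahead of the robot, y to its left, z up, the work surface at z = 0. Lengths are in m, angles in rad, forces in N, time in s.
With the tool pointing down it reaches from about 0.35 to 0.775 m from the base axis. Payload 7.3 kg.
Tool frame: the origin (TCP) lies between the finger pads; the fingertips stand ahead of it and the grasp point (between the pads) lies 6 mm ahead of it (robot.tip_extent is the x of the fingertips in the tool frame, in m); x points along the fingers, z is the direction in which the jaws open and shut, and the axes are right-handed (so a half turn about x gives the same grasp; the last joint's range is limited). The gripper opens to 92 mm and grips with 3 to 60 N. Pads are 19 mm wide; open, the fingers measure 130 mm over their backs; the gripper's body (75 mm by 190 mm) begins 47 mm behind the grasp point.
Start: joints at [1.167, 0.342, 1.524, -0, 1.275, -0.146], TCP at [0.134, 0.508, 0.252] pointing down, gripper open.
Joint ranges: [-2.53, 2.53], [-0.77, 2.02], [0.04, 2.7], [-1, 4.14], [0.28, 2.66], [-3.11, 3.11]. Speed limits (rad/s): [2.57, 2.57, 3.14, 3.14, 3.14, 3.14].

### API

Orientations are given as [roll, pitch, yaw] about the fixed x, y, z axes, in that order (R = Rz(yaw) Ry(pitch) Rx(roll)).
In Python, from cell import robot gives the robot as it stands. The module is installed in compiled form; this text tells all that it offers.
- The arm moves only by the shell command python3 -m creep 'ROWS' [FORCE]. ROWS is JSON, a list of rows, each an object with "translation": the shift along the tool's x, y, z in m, a list of three; "twist": the turn, a rotation vector about the tool's x, y, z in rad, a list of three; "hand": the opening in per cent of the stroke, from 0 (shut) to 100 (fully open). A call has 1 to 5 rows; each row is the pose to reach, as a shift and turn from the pose measured when the call began, along the tool's axes at that moment; what a row does not reach only later rows make up. A row lasts 1/10 s, in which the tool goes at most 50 mm and 8.59 degrees, less where a joint would pass 70% of its speed; a pose out of reach is approached as far as the arm can. A call with a gripper value outside its range is refused whole. The fingers move at their own pace and stop on an object; FORCE is the grip in N (left out, the last holds). Time passes only in rows, so rows that repeat a pose let the fingers close. It gives the time, the measured TCP pose, the force and the opening at its end, in the units of the state.
- robot.observe(): the state, without advancing time (a new reading comes with each control period).
- robot.read_camera(name): name is "side" or "top" or "wrist"; returns the picture (400x640x3 uint8, blue, green, red); there is no depth.
- robot.calibration(name): a dict with "intrinsics" (3x3 intrinsics, pixels), "cam_to_world" (4x4, takes a point from camera to world coordinates); the wrist camera has in their place "mount" (4x4, takes a point from camera to tool coordinates, whose origin is the TCP and whose axes are the tool frame's). Camera axes: x right, y up, looking along -z (the intrinsics and any distortion apply to the point x, -y, -z); pixel columns grow to the right and rows downward; lengths in m; the calibration is good to about 2 mm. A picture is of the moment at which its call begins: read the wrist's pose just before it. calibration takes no time and is no camera call.
- robot.hand_in(): hands the job in, once; it reports no verdict.
The state is a dict: "time": time; "qpos": joint angles; "qvel": joint speeds; "joint_efforts": joint torques, N m; "tool_pos": TCP position; "tool_rot": TCP orientation; "contact_force": force on the tool from outside, world axes, zero at the start; "torque": the same for the moment, N m; "opening": finger opening in m.
Only numpy, scipy, OpenCV 4.12 (cv2) and the standard library are available. Lean on these libraries where they do the work, as an engineer would, in place of code of your own. Each camera call takes 0.05 s, during which the arm holds its last target. There are 200 camera calls.

### The job

Get the bench light source ready for looking at the petri dish: with a fingertip, push its filter lever from the parked end along the slot, feeling the clicks, and stop at the third click stop without ever running on past it. Then press the round lamp button on the low front step fully down and let it come back up. Do not press the button before the filter is in place, do not grip the lever between the fingers, and leave everything standing around where it is.

Things in the scene. Friction and masses are not known exactly. Their poses are not given: they have to be found in the camera images.
- light_source: white bench light source, fixed, 152 mm deep (x) x 200 wide (y). Origin on the worktop under it; x points away from the user side, y left, z up. Rear block (x -20 to +70 mm), 60 mm high (61 with its panel), carries the filter lever in a slot along y, with a black tick at each of the five click stops; front step (x -84 to -20), 36 mm high, carries the lamp button
- lever_tab (a point): centre of the filter lever's tab, 86 mm above the worktop. The tab is upright, 14 mm thick along the slot (y of the light source), 30 mm across it, from z = 70 to 102 mm, white line on top; a thin stem carries it. The slot lies at x = +30 mm of the light source
- filter_lever (a joint): lever position in m: 0 at the left (parked) end, tab at y = +52 mm of the light source; grows to the right (its -y) to 0.104. Starts in 0 to 0.016, where it runs freely (1 N). Click stops at 0.038, 0.054, 0.070 (third, wanted), 0.086, 0.102, each 8 mm past the crest of a sprung hump that takes about 6 N to climb; past the crest the lever jumps on into the stop and centres
- lamp_button (a joint): how far the lamp button is pressed, in m: 0 up, 0.005 fully down; a spring (1.6 N at first, 3.6 N fully down) returns it
- lamp_button_top (a point): centre of the top face of the lamp button, a round white button 24 mm across with its axis upright, 46.5 mm above the worktop when up, near the right end of the front step (x -48, y -55 mm of the light source); pressed straight down
- petri_1: closed petri dish lying flat, 91 mm across, 15 high, behind the light source; beyond it, straight ahead of the robot (x over 0.65 m, y -0.08 to 0.14), stands a tower computer 430 mm high; bystander, origin at its underside centre
- bottle_small_a: small screw-cap bottle standing right of the light source, 48 mm across, 97 high; bystander, origin at its underside centre
- timer: white lab timer, 62 x 62 x 18 mm, left of the light source; bystander, origin at its underside centre
- marker_black: felt marker, 138 x 12 x 12 mm, lying in front of the light source; bystander, origin at its underside centre
- beaker: small glass beaker standing behind the light source, 57 mm across, 70 high; bystander, origin at its underside centre
- usb_stick: memory stick, 52 x 19 x 9 mm, left of the light source near its front; bystander, origin at its underside centre
- calculator: desk calculator, 128 x 68 x 14 mm, lying well to the left; bystander, origin at its underside centre

How it is judged:
On the way, in this order (a step that is already met when the one before it is completed fails the run):
1. the filter lever rests in the third click stop (value of joint filter_lever between 0.067 and 0.073 m and velocity of joint filter_lever between -0.01 and 0.01 m/s), for 0.3 s.
2. the lamp button is pressed fully down with the lever in the third stop (value of joint filter_lever between 0.067 and 0.073 m and value of joint lamp_button above 0.004 m), for 0.05 s.
At the end, for the whole second after the job is handed in: The filter lever rests in the third click stop (0.070 m within 3 mm), the lamp button has been pressed at least 4 mm and is up again (within 1 mm), and each bystander is within 15 mm of where it stood (value of joint filter_lever between 0.067 and 0.073 m and value of joint lamp_button below 0.001 m and distance of each of petri_1, bottle_small_a, timer, marker_black, beaker, usb_stick, calculator from where it was at the start of the episode below 0.015 m); the robot touches nothing.
It fails at once if the lever runs on past the third click stop (beyond 0.077 m) (value of joint filter_lever above 0.077 m).
It fails at once if the lamp button is pressed (over 3 mm) while the lever is not in the third stop (value of joint lamp_button above 0.003 m and not (value of joint filter_lever between 0.067 and 0.073 m)).
It fails at once if the lever is gripped between the fingers (both opposite faces of its tab pressed over 1 N) ((contact force between the fingers and filter_lever_c2 above 1 N and contact force between the fingers and filter_lever_c3 above 1 N) or (contact force between the fingers and filter_lever_c4 above 1 N and contact force between the fingers and filter_lever_c5 above 1 N)).
It fails at once if a bystander is lifted, knocked or pushed away (over 15 mm) (distance of any of petri_1, bottle_small_a, timer, marker_black, beaker, usb_stick, calculator from where it was at the start of the episode above 0.015 m).
It also fails if it takes over 58 s, if anything falls off the work surface, if the arm or the gripper's body presses on something with over 40 N, if the wrist force passes 120 N, or if a joint passes its speed limit or range.

## Working session

There is one attempt and no reset: what is moved stays moved. The work goes in short steps, Python scripts to look and compute and a shell command to move; the robot and the scene stay as the last step left them, time stands still between calls to the robot, and variables do not carry over. Pictures are saved under pics/ and viewed, about 8 in all and at most 12, crops included, and the job is handed in when it is done.

```bash
mkdir -p pics
python3 - <<'E'
from cell import robot
import cv2,numpy as np
s=robot.observe()
for k in s: print(k,np.round(s[k],3))
print(robot.tip_extent)
for n in("top","side","wrist"):
    cv2.imwrite(f"pics/{n}0.png",robot.read_camera(n)); c=robot.calibration(n); print(n,{k:np.round(v,4).tolist() for k,v in c.items()})
E
```

```text
time 0.0
qpos [ 1.167  0.343  1.525  0.     1.275 -0.146]
qvel [-0.001  0.001  0.002 -0.001 -0.001 -0.002]
joint_efforts [-2.0000e-03 -4.3124e+01 -2.4422e+01  7.2000e-02  5.6000e-02 -0.0000e+00]
tool_pos [0.134 0.507 0.251]
tool_rot [ 2.993  1.569 -1.977]
contact_force [-0.613  0.115  0.399]
torque [-0.061  0.015  0.001]
opening 0.092
0.025
top {'intrinsics': [[403.5151, 0.0, 324.371], [0.0, 403.5151, 203.0203], [0.0, 0.0, 1.0]], 'cam_to_world': [[0.0216, 0.9937, -0.1099, 0.4299], [-0.9998, 0.0212, -0.005, -0.1227], [-0.0026, 0.11, 0.9939, 1.1302], [0.0, 0.0, 0.0, 1.0]]}
side {'intrinsics': [[380.8342, 0.0, 322.9544], [0.0, 380.8342, 201.2158], [0.0, 0.0, 1.0]], 'cam_to_world': [[-0.9992, -0.018, 0.0346, 0.5692], [0.0385, -0.5985, 0.8002, 0.8815], [0.0063, 0.8009, 0.5987, 0.8243], [0.0, 0.0, 0.0, 1.0]]}
wrist {'intrinsics': [[338.1021, 0.0, 319.1601], [0.0, 338.1021, 199.8757], [0.0, 0.0, 1.0]], 'mount': [[0.0003, 0.2529, -0.9675, -0.1335], [0.0002, 0.9675, 0.2529, 0.0672], [1.0, -0.0002, 0.0003, 0.0001], [0.0, 0.0, 0.0, 1.0]]}
```

View pics/top0.png

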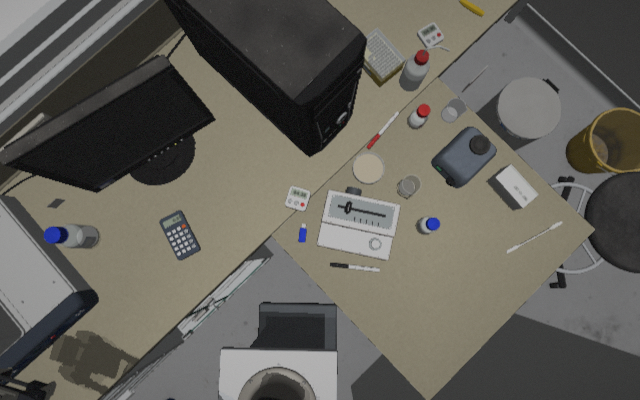

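View pics/side0.png

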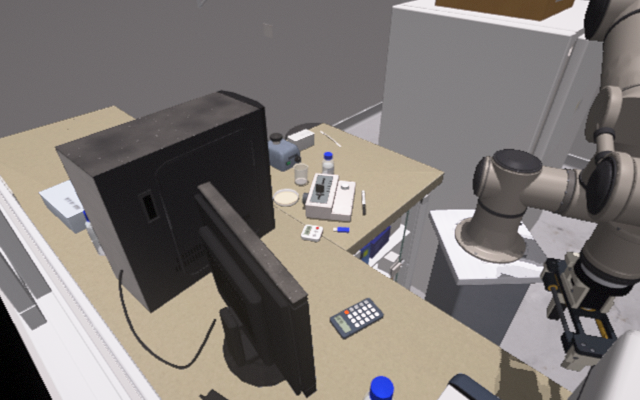

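The top view shows the light source at about (318–400, 190–258), with the lever near (348,208) and the button near (376,243). I'll enlarge this area.

Run:
```python
import cv2
i=cv2.imread("pics/top0.png")[170:290,280:440]
cv2.imwrite("pics/top0c.png",cv2.resize(i,None,fx=5,fy=5,interpolation=cv2.INTER_CUBIC))
```

```text
(no output)
```

View pics/top0c.png

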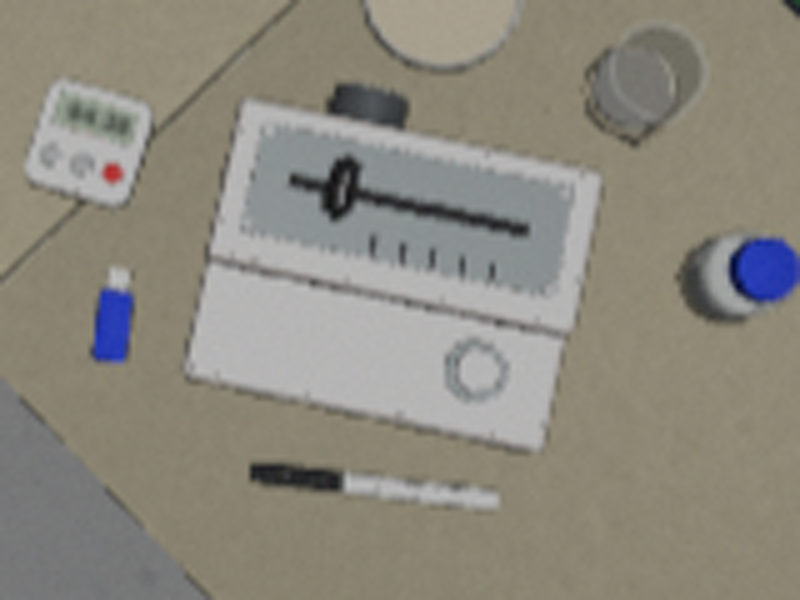

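The crop shows all corners of the block clearly. The lever top is at crop (345,187), the button at (476,369) and the ticks run from (373,245) to (492,271). I'll fit the pose from these.

```bash
cat > h.py <<'E'
from cell import robot
import numpy as np, cv2
from scipy.optimize import least_squares
from scipy.spatial.transform import Rotation as R
def ray(K,T,p):
    d=T[:3,:3]@np.array([(p[0]-K[0,2])/K[0,0],-(p[1]-K[1,2])/K[1,1],-1]); return T[:3,3],d
def at(K,T,p,z):
    o,d=ray(K,T,p); return o+d*(z-o[2])/d[2]
def toolT():
    s=robot.observe(); T=np.eye(4); T[:3,:3]=R.from_euler('xyz',s['tool_rot']).as_matrix(); T[:3,3]=s['tool_pos']; return T
def cam(n):
    c=robot.calibration(n); return np.array(c['intrinsics']), (np.array(c['cam_to_world']) if n!='wrist' else toolT()@np.array(c['mount']))
def ls(x,y,pose):
    c,s=np.cos(pose[2]),np.sin(pose[2]); return np.array([pose[0]+c*x-s*y,pose[1]+s*x+c*y])
def fit(pts,W):
    pts=np.array(pts)
    f=lambda q:np.r_[tuple(ls(x,y,q)-w[:2] for (x,y),w in zip(pts,W))]
    r=least_squares(f,[.5,-.2,0]); return r.x,np.round(r.fun.reshape(-1,2)*1000,1)
E
python3 - <<'E'
from h import *
K,T=cam('top')
P=[((242,100),.07,.1,.06),((601,174),.07,-.1,.06),((575,332),-.02,-.1,.06),((208,260),-.02,.1,.06),((187,378),-.084,.1,.036),((540,450),-.084,-.1,.036),((476,369),-.048,-.055,.0465)]
W=[at(K,T,((u+.5)/5-.5+280,(v+.5)/5-.5+170),z) for (u,v),x,y,z in P]
q,r=fit([(p[1],p[2]) for p in P],W); print(q,r.tolist())
l=at(K,T,((345.5)/5-.5+280,187.5/5-.5+170),.102)
c,s=np.cos(q[2]),np.sin(q[2]);d=l[:2]-q[:2];print("lever",l,"in LS",c*d[0]+s*d[1],-s*d[0]+c*d[1])
for n,p in(("lever0",(.03,.052)),("stop3",(.03,-.018)),("button",(-.048,-.055))): print(n,ls(*p,q))
for n,(u,v),z in(("beaker",(650,90),.035),("bottle",(765,270),.097),("petri",(442,5),.015),("marker",(375,487),.006)): print(n,at(K,T,(u/5+280,v/5+170),z))
TT=toolT();print(TT.round(3))
E
```

```text
[ 0.50028624 -0.21014925 -0.17966886] [[2.4, 2.1], [2.5, -2.5], [-1.7, -0.1], [0.1, 1.9], [-0.5, 3.1], [-1.9, -3.2], [-0.8, -1.3]]
lever [ 0.5346482 -0.1798596  0.102    ] in LS 0.028395959821786446 0.03594268837002651
lever0 [ 0.53909592 -0.16434741]
stop3 [ 0.52658666 -0.23322062]
button [ 0.44323019 -0.25568613]
beaker [ 0.59738519 -0.35100003  0.035     ]
bottle [ 0.49603359 -0.39673985  0.097     ]
petri [ 0.64615063 -0.23868022  0.015     ]
marker [ 0.37765521 -0.20531341  0.006     ]
[[-0.    -0.967  0.255  0.134]
 [-0.001  0.255  0.967  0.507]
 [-1.     0.    -0.001  0.251]
 [ 0.     0.     0.     1.   ]]
```

```bash
cat >> h.py <<'E'
def go(p,pose=None):
    "shift+twist in tool axes to reach world p, tool down, jaw along the light source's y"
    T=toolT(); out=T[:3,:3].T@(np.array(p)-T[:3,3]); tw=None
    if pose is not None:
        a=pose[2]; z=np.array([-np.sin(a),np.cos(a),0]); x=np.array([0,0,-1.]); D=np.c_[x,np.cross(z,x),z]
        tw=R.from_matrix(T[:3,:3].T@D).as_rotvec().round(3)
    s=robot.observe(); print('t',s['time'],'tcp',T[:3,3].round(4),'F',np.round(s['contact_force'],2),'shift',out.round(4),'twist',tw)
E
python3 -m creep '[{"translation":[0,-0.335,-0.229],"twist":[0,0,0],"hand":0},{"translation":[0,-0.335,-0.229],"twist":[0,0,0],"hand":0},{"translation":[0,-0.335,-0.229],"twist":[0,0,0],"hand":0},{"translation":[0,-0.335,-0.229],"twist":[0,0,0],"hand":0},{"translation":[0,-0.335,-0.229],"twist":[0,0,0],"hand":0}]' 30
python3 -c "
from h import *
go((.544,-.139,.2),(0,0,-.18))"
```

```text
time: 0.65
tool_pos: [0.2981, 0.3169, 0.2515]
tool_rot: [3.036, 1.57, -1.933]
contact_force: [1.1, 0.9, 0.3]
opening: 0.0562
t 0.65 tcp [0.2981 0.3169 0.2515] F [1.08 0.92 0.27] shift [ 0.0519 -0.3538 -0.3782] twist [-0.077 -0.001 -0.   ]
```

```bash
python3 -m creep '[{"translation":[0,-0.354,-0.378],"twist":[-0.077,0,0],"hand":0},{"translation":[0,-0.354,-0.378],"twist":[-0.077,0,0],"hand":0},{"translation":[0,-0.354,-0.378],"twist":[-0.077,0,0],"hand":0},{"translation":[0,-0.354,-0.378],"twist":[-0.077,0,0],"hand":0},{"translation":[0,-0.354,-0.378],"twist":[-0.077,0,0],"hand":0}]' 30
python3 -c "
from h import *
go((.544,-.139,.2),(0,0,-.18))"
```

```text
time: 1.15
tool_pos: [0.4166, 0.0966, 0.2518]
tool_rot: [-3.142, 1.57, -1.751]
contact_force: [2.0, 1.2, 0.2]
opening: 0.0162
t 1.15 tcp [0.4166 0.0966 0.2518] F [1.96 1.17 0.19] shift [ 0.0519 -0.1676 -0.2089] twist [-0.    -0.001 -0.   ]
```

```bash
python3 -m creep '[{"translation":[0.05,-0.168,-0.209],"twist":[0,0,0],"hand":0},{"translation":[0.05,-0.168,-0.209],"twist":[0,0,0],"hand":0},{"translation":[0.05,-0.168,-0.209],"twist":[0,0,0],"hand":0},{"translation":[0.05,-0.168,-0.209],"twist":[0,0,0],"hand":0},{"translation":[0.05,-0.168,-0.209],"twist":[0,0,0],"hand":0}]' 30
python3 -m creep '[{"translation":[0,-0.01,-0.012],"twist":[0,0,0],"hand":0},{"translation":[0,-0.01,-0.012],"twist":[0,0,0],"hand":0}]' 30
python3 -c "
from h import *
go((.544,-.139,.2),(0,0,-.18))
K,T=cam('wrist')
np.save('T1.npy',T)
cv2.imwrite('pics/w1.png',robot.read_camera('wrist'))"
```

```text
time: 1.65
tool_pos: [0.5333, -0.1198, 0.2058]
tool_rot: [2.672, 1.57, -2.221]
contact_force: [1.1, 1.3, -0.1]
opening: 0.0006
time: 1.85
tool_pos: [0.5414, -0.1359, 0.2045]
tool_rot: [1.989, 1.569, -2.908]
contact_force: [-0.5, 0.2, 0.8]
opening: 0.0002
t 1.85 tcp [ 0.5414 -0.1359  0.2045] F [-0.53  0.22  0.78] shift [ 0.0045 -0.0031 -0.0026] twist [-0.004 -0.001 -0.002]
```

View pics/w1.png

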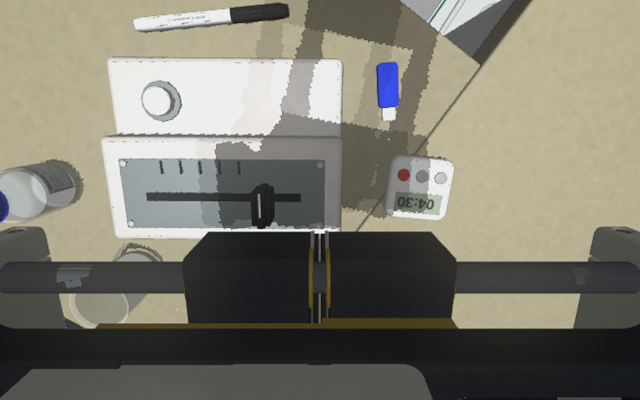

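Run:
```python
from h import *
K,_=cam('wrist'); M=np.array(robot.calibration('wrist')['mount'])
for x in(.025,.006,-.04):
  for y in(.0095,-.0095):
    for z in(.019,.042):
      c=np.linalg.inv(M)@[x,y,z,1]; print(x,y,z,(K@[c[0],-c[1],-c[2]]/-c[2])[:2].round())
T=np.load('T1.npy')
P=[((343,59),-.084,.1,.036),((107,59),-.084,-.1,.036),((103,137),-.02,-.1,.06),((341,136),-.02,.1,.06),((161,99),-.048,-.055,.0465)]
W=[at(K,T,p[0],p[3]) for p in P]
q,r=fit([(p[1],p[2]) for p in P],W); print(q,r.tolist())
l=at(K,T,(261,207),.102)
c,s=np.cos(q[2]),np.sin(q[2]);d=l[:2]-q[:2];print("lever",l,"in LS",c*d[0]+s*d[1],-s*d[0]+c*d[1])
```

```text
0.025 0.0095 0.019 [357. 232.]
0.025 0.0095 0.042 [404. 232.]
0.025 -0.0095 0.019 [356. 267.]
0.025 -0.0095 0.042 [401. 267.]
0.006 0.0095 0.019 [362. 246.]
0.006 0.0095 0.042 [414. 246.]
0.006 -0.0095 0.019 [361. 285.]
0.006 -0.0095 0.042 [411. 285.]
-0.04 0.0095 0.019 [380. 303.]
-0.04 0.0095 0.042 [454. 304.]
-0.04 -0.0095 0.019 [378. 356.]
-0.04 -0.0095 0.042 [448. 356.]
[ 0.50024008 -0.20791675 -0.18499399] [[-1.0, 2.3], [-1.8, -0.9], [-0.5, -2.7], [1.8, 3.9], [1.6, -2.6]]
lever [ 0.53337683 -0.17745424  0.102     ] in LS 0.02696805219190407 0.0360379306653141
```

The picture shows the light source upside down: button (161,100), lever top (261,207) and fingers along row 232. The two fits agree within 2–3 mm. Next I'll brighten the finger area, because I push with the back of a finger and its outline looks wide.

Run:
```python
import cv2,numpy as np
i=cv2.imread("pics/w1.png")[140:380,160:480].astype(float)
i=(255*(i/255)**.4).astype(np.uint8)
cv2.imwrite("pics/w1c.png",cv2.resize(i,None,fx=2.4,fy=2.4,interpolation=cv2.INTER_CUBIC))
```

```text
(no output)
```

View pics/w1c.png

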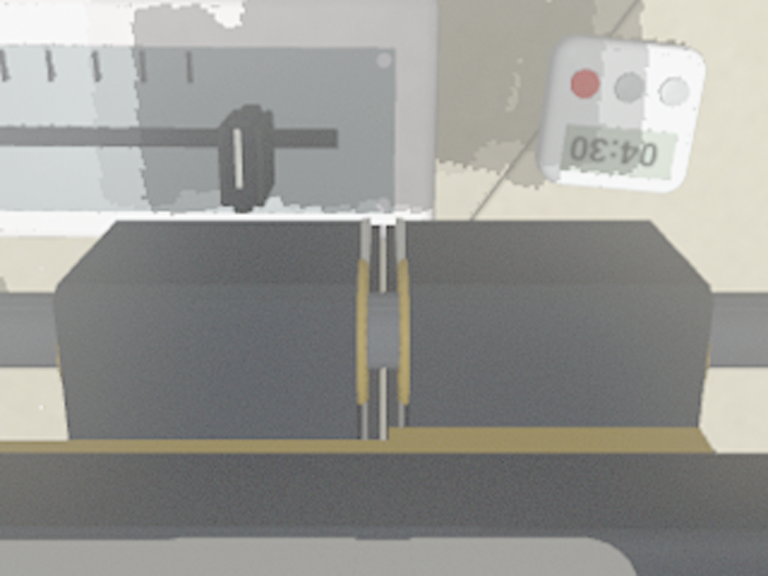

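```bash
python3 -c "
from h import *
go((.5504,-.1034,.103),(0,0,-.183))"
python3 -m creep '[{"translation":[0,-0.003,0.03],"twist":[0,0,0],"hand":0},{"translation":[0.03,-0.003,0.034],"twist":[0,0,0],"hand":0},{"translation":[0.07,-0.003,0.034],"twist":[0,0,0],"hand":0},{"translation":[0.1,-0.003,0.034],"twist":[0,0,0],"hand":0},{"translation":[0.1,-0.003,0.034],"twist":[0,0,0],"hand":0}]' 30
python3 - <<'E'
from h import *
go((.5504,-.1034,.103),(0,0,-.183))
i=robot.read_camera('side')
cv2.imwrite('pics/s2.png',cv2.resize(i[110:260,250:450],None,fx=4,fy=4,interpolation=cv2.INTER_CUBIC))
go((.5504,-.1034,.103),(0,0,-.183))
E
```

```text
t 1.9 tcp [ 0.5408 -0.1342  0.2049] F [-0.43  0.16 -0.23] shift [ 0.1019 -0.0041  0.0321] twist [ 0.    -0.    -0.002]
time: 2.4
tool_pos: [0.5466, -0.0989, 0.1016]
tool_rot: [1.455, 1.56, 2.845]
contact_force: [-0.8, 0.9, -0.3]
opening: 0.0002
t 2.4 tcp [ 0.5466 -0.0989  0.1016] F [-0.8   0.89 -0.31] shift [-0.0015 -0.0045 -0.0038] twist [ 0.002  0.001 -0.01 ]
t 2.45 tcp [ 0.5483 -0.0997  0.1041] F [ 0.02 -0.14  1.49] shift [ 0.0011 -0.0027 -0.0033] twist [ 0.002  0.001 -0.006]
```

View pics/s2.png

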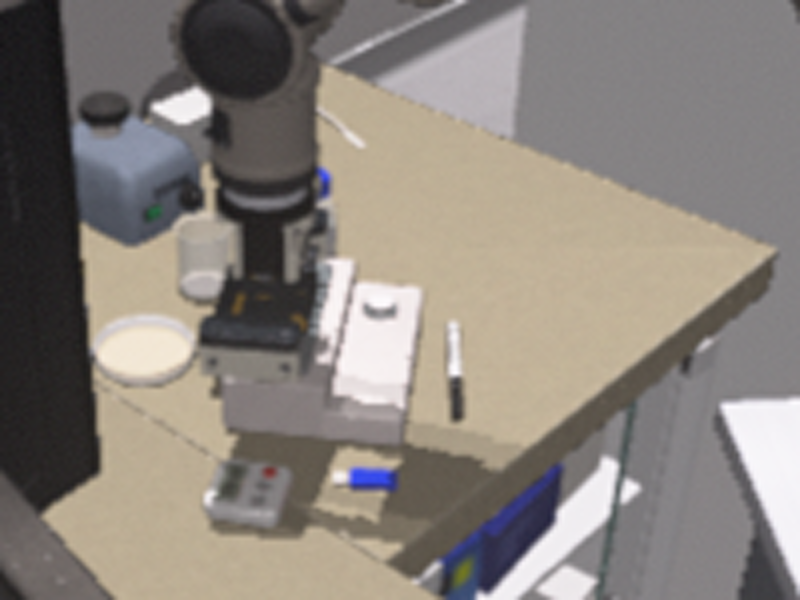

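The side view shows the gripper body over the left end of the light source, clear of the timer, marker and petri dish. It hides the fingers, so I'll approach by feel.

```bash
python3 -m creep '[{"translation":[0.001,-0.003,-0.005],"twist":[0,0,0],"hand":0},{"translation":[0.001,-0.003,-0.011],"twist":[0,0,0],"hand":0},{"translation":[0.001,-0.003,-0.016],"twist":[0,0,0],"hand":0},{"translation":[0.001,-0.003,-0.016],"twist":[0,0,0],"hand":0},{"translation":[0.001,-0.003,-0.016],"twist":[0,0,0],"hand":0}]' 30
python3 -m creep '[{"translation":[0,0,-0.005],"twist":[0,0,0],"hand":0},{"translation":[0,0,-0.01],"twist":[0,0,0],"hand":0},{"translation":[0,0,-0.015],"twist":[0,0,0],"hand":0},{"translation":[0,0,-0.015],"twist":[0,0,0],"hand":0},{"translation":[0,0,-0.015],"twist":[0,0,0],"hand":0}]' 30
python3 -m creep '[{"translation":[0,0,-0.005],"twist":[0,0,0],"hand":0},{"translation":[0,0,-0.01],"twist":[0,0,0],"hand":0},{"translation":[0,0,-0.01],"twist":[0,0,0],"hand":0},{"translation":[0,0,-0.01],"twist":[0,0,0],"hand":0}]' 30
cat >> h.py <<'E'
Q=(.5003,-.209,-.183)
def st(Q=Q):
    s=robot.observe(); d=s['tool_pos'][:2]-np.array(Q[:2]); c,n=np.cos(Q[2]),np.sin(Q[2]); F=s['contact_force']
    print('t %.2f LS x %.4f y %.4f z %.4f  Fy %.2f Fx %.2f Fz %.2f'%(s['time'],c*d[0]+n*d[1],-n*d[0]+c*d[1],s['tool_pos'][2],-n*F[0]+c*F[1],c*F[0]+n*F[1],F[2]))
E
python3 -c "
from h import *
st(); go((.5504,-.1034,.103),(0,0,-.183))"
```

```text
time: 2.95
tool_pos: [0.5485, -0.1164, 0.1036]
tool_rot: [1.468, 1.566, 2.856]
contact_force: [-0.4, -0.6, 0.2]
opening: 0.0004
time: 3.45
tool_pos: [0.5457, -0.1313, 0.1035]
tool_rot: [1.451, 1.565, 2.839]
contact_force: [-0.0, -0.5, -1.0]
opening: 0.0002
time: 3.85
tool_pos: [0.5438, -0.1413, 0.1035]
tool_rot: [1.441, 1.565, 2.829]
contact_force: [-0.5, -0.1, -0.8]
opening: 0.0003
t 3.85 LS x 0.0304 y 0.0745 z 0.1035  Fy -0.24 Fx -0.48 Fz -0.83
t 3.85 tcp [ 0.5438 -0.1413  0.1035] F [-0.51 -0.15 -0.83] shift [0.0005 0.0004 0.0384] twist [-0.     0.001 -0.005]
```

```bash
for k in 1 2 3; do python3 -m creep '[{"translation":[0,0,-0.003],"twist":[0,0,0],"hand":0},{"translation":[0,0,-0.005],"twist":[0,0,0],"hand":0},{"translation":[0,0,-0.005],"twist":[0,0,0],"hand":0},{"translation":[0,0,-0.005],"twist":[0,0,0],"hand":0}]' 30 >/dev/null; python3 -c "
from h import *
st()"; done
```

```text
t 4.25 LS x 0.0304 y 0.0695 z 0.1035  Fy -0.04 Fx -0.02 Fz 0.63
t 4.65 LS x 0.0304 y 0.0643 z 0.1035  Fy -0.53 Fx 1.26 Fz -0.06
t 5.05 LS x 0.0304 y 0.0593 z 0.1035  Fy -0.16 Fx 0.07 Fz 0.32
```

```bash
for k in 1 2 3 4; do python3 -m creep '[{"translation":[0,0,-0.003],"twist":[0,0,0],"hand":0},{"translation":[0,0,-0.003],"twist":[0,0,0],"hand":0},{"translation":[0,0,-0.003],"twist":[0,0,0],"hand":0}]' 30 >/dev/null; python3 -c "
from h import *
st()"; done
python3 - <<'E'
from h import *
np.save('T2.npy',cam('wrist')[1])
i=robot.read_camera('wrist')[80:320,160:480].astype(float)
cv2.imwrite('pics/w2.png',cv2.resize((255*(i/255)**.5).astype(np.uint8),None,fx=2.4,fy=2.4,interpolation=cv2.INTER_CUBIC))
E
```

```text
t 5.35 LS x 0.0304 y 0.0561 z 0.1034  Fy 0.11 Fx 0.87 Fz 0.04
t 5.65 LS x 0.0305 y 0.0529 z 0.1035  Fy -0.95 Fx -0.49 Fz -0.49
t 5.95 LS x 0.0304 y 0.0505 z 0.1035  Fy 5.43 Fx -0.15 Fz 1.09
t 6.25 LS x 0.0304 y 0.0474 z 0.1035  Fy 2.63 Fx -0.18 Fz 0.44
```

View pics/w2.png

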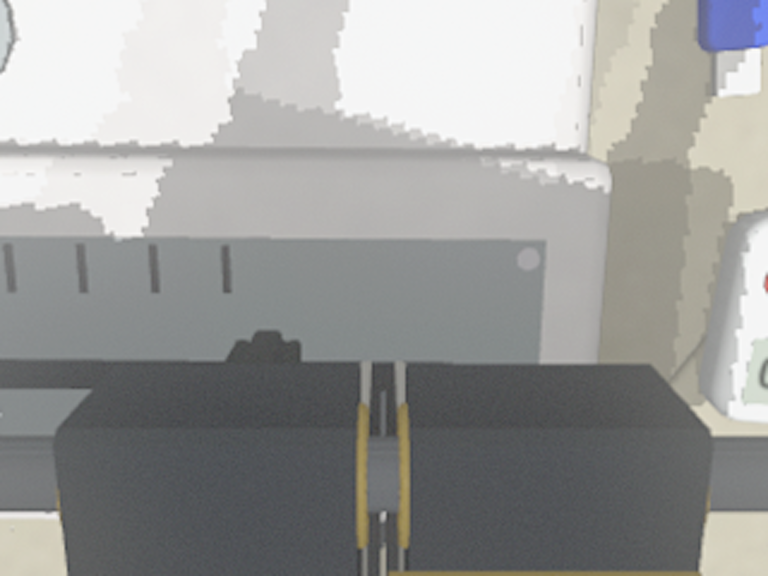

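Run:
```python
from h import *
K,_=cam('wrist');T=np.load('T2.npy')
c,n=np.cos(Q[2]),np.sin(Q[2])
def L(p,z):
    w=at(K,T,(160+(p[0]+.5)/2.4-.5,80+(p[1]+.5)/2.4-.5),z)[:2]-np.array(Q[:2]); return (np.round([c*w[0]+n*w[1],-n*w[0]+c*w[1]],4))
for p in((10,265),(82,265),(154,265),(226,265)): print(p,L(p,.061))
for p in((230,360),(254,333),(282,333),(300,345)): print(p,L(p,.102),L(p,.075))
st()
```

```text
(10, 265) [ 0.0036 -0.0354]
(82, 265) [ 0.0036 -0.0194]
(154, 265) [ 0.0036 -0.0034]
(226, 265) [0.0036 0.0126]
(230, 360) [0.0115 0.0206] [0.021  0.0152]
(254, 333) [0.0065 0.025 ] [0.015  0.0205]
(282, 333) [0.0065 0.0299] [0.015  0.0264]
(300, 345) [0.0087 0.033 ] [0.0177 0.0301]
t 6.30 LS x 0.0304 y 0.0474 z 0.1035  Fy 3.20 Fx -0.56 Fz 1.24
```

```bash
for k in 1 2 3 4; do python3 -m creep '[{"translation":[0,0,-0.001],"twist":[0,0,0],"hand":0},{"translation":[0,0,-0.001],"twist":[0,0,0],"hand":0},{"translation":[0,0,-0.001],"twist":[0,0,0],"hand":0}]' 30 >/dev/null; python3 -c "
from h import *
st()"; done
```

```text
t 6.60 LS x 0.0304 y 0.0462 z 0.1035  Fy 2.04 Fx -0.48 Fz 0.91
t 6.90 LS x 0.0304 y 0.0449 z 0.1035  Fy 0.39 Fx 1.32 Fz 0.57
t 7.20 LS x 0.0305 y 0.0436 z 0.1035  Fy 0.29 Fx -0.26 Fz 0.23
t 7.50 LS x 0.0305 y 0.0425 z 0.1035  Fy 0.18 Fx -0.10 Fz 0.49
```

```bash
for k in 1 2 3 4 5 6; do python3 -m creep '[{"translation":[0,0,-0.002],"twist":[0,0,0],"hand":0},{"translation":[0,0,-0.002],"twist":[0,0,0],"hand":0},{"translation":[0,0,-0.002],"twist":[0,0,0],"hand":0}]' 30 >/dev/null; python3 -c "
from h import *
st()"; done
```

```text
t 7.80 LS x 0.0305 y 0.0405 z 0.1035  Fy 0.33 Fx -0.03 Fz 0.29
t 8.10 LS x 0.0305 y 0.0384 z 0.1035  Fy 0.02 Fx 0.05 Fz -0.07
t 8.40 LS x 0.0304 y 0.0365 z 0.1034  Fy 0.82 Fx 0.26 Fz 0.19
t 8.70 LS x 0.0304 y 0.0353 z 0.1035  Fy 4.77 Fx 0.33 Fz 0.15
t 9.00 LS x 0.0304 y 0.0342 z 0.1035  Fy 6.11 Fx 0.34 Fz 0.80
t 9.30 LS x 0.0304 y 0.0327 z 0.1035  Fy 3.79 Fx 0.09 Fz 0.70
```

```bash
for k in 1 2 3 4; do python3 -m creep '[{"translation":[0,0,-0.001],"twist":[0,0,0],"hand":0},{"translation":[0,0,-0.001],"twist":[0,0,0],"hand":0},{"translation":[0,0,-0.001],"twist":[0,0,0],"hand":0}]' 30 >/dev/null; python3 -c "
from h import *
st()"; done
```

```text
t 9.60 LS x 0.0304 y 0.0315 z 0.1035  Fy 2.04 Fx 0.26 Fz 1.22
t 9.90 LS x 0.0304 y 0.0301 z 0.1035  Fy 1.59 Fx 0.14 Fz -0.27
t 10.20 LS x 0.0304 y 0.0287 z 0.1035  Fy 0.47 Fx -0.86 Fz -0.31
t 10.50 LS x 0.0304 y 0.0275 z 0.1035  Fy 0.38 Fx -0.37 Fz -0.46
```

Second click at y≈0.029, 16 mm after the first, as expected.

```bash
for k in 1 2 3 4 5; do python3 -m creep '[{"translation":[0,0,-0.002],"twist":[0,0,0],"hand":0},{"translation":[0,0,-0.002],"twist":[0,0,0],"hand":0},{"translation":[0,0,-0.002],"twist":[0,0,0],"hand":0}]' 30 >/dev/null; python3 -c "
from h import *
st()"; done
```

```text
t 10.80 LS x 0.0304 y 0.0254 z 0.1035  Fy 0.52 Fx 0.49 Fz -0.70
t 11.10 LS x 0.0304 y 0.0233 z 0.1035  Fy 0.45 Fx 0.04 Fz -0.80
t 11.40 LS x 0.0304 y 0.0213 z 0.1034  Fy -0.87 Fx -0.81 Fz -0.49
t 11.70 LS x 0.0304 y 0.0199 z 0.1034  Fy 3.41 Fx 0.20 Fz 0.99
t 12.00 LS x 0.0304 y 0.0185 z 0.1035  Fy 5.40 Fx 0.72 Fz 1.41
```

```bash
for k in 1 2 3 4; do python3 -m creep '[{"translation":[0,0,-0.001],"twist":[0,0,0],"hand":0},{"translation":[0,0,-0.001],"twist":[0,0,0],"hand":0},{"translation":[0,0,-0.001],"twist":[0,0,0],"hand":0}]' 30 >/dev/null; python3 -c "
from h import *
st()"; done
```

```text
t 12.30 LS x 0.0303 y 0.0181 z 0.1035  Fy 5.86 Fx 0.46 Fz 1.65
t 12.60 LS x 0.0304 y 0.0176 z 0.1035  Fy 5.51 Fx -0.53 Fz 0.79
t 12.90 LS x 0.0304 y 0.0166 z 0.1035  Fy 4.02 Fx 0.24 Fz 0.89
t 13.20 LS x 0.0304 y 0.0153 z 0.1035  Fy 2.94 Fx -0.15 Fz 1.44
```

```bash
for k in 1 2 3; do python3 -m creep '[{"translation":[0,0,-0.001],"twist":[0,0,0],"hand":0},{"translation":[0,0,-0.001],"twist":[0,0,0],"hand":0},{"translation":[0,0,-0.001],"twist":[0,0,0],"hand":0}]' 30 >/dev/null; python3 -c "
from h import *
st()"; done
```

```text
t 13.50 LS x 0.0303 y 0.0139 z 0.1035  Fy 1.39 Fx -0.72 Fz 0.12
t 13.80 LS x 0.0303 y 0.0126 z 0.1035  Fy 0.54 Fx 0.46 Fz -0.16
t 14.10 LS x 0.0304 y 0.0114 z 0.1035  Fy 0.53 Fx -0.04 Fz -0.09
```

```bash
python3 -m creep '[{"translation":[0,0,0.01],"twist":[0,0,0],"hand":0},{"translation":[-0.04,0,0.015],"twist":[0,0,0],"hand":0},{"translation":[-0.085,0,0.015],"twist":[0,0,0],"hand":0},{"translation":[-0.085,0.03,0.015],"twist":[0,0,0],"hand":0},{"translation":[-0.085,0.03,0.015],"twist":[0,0,0],"hand":0}]' 30
python3 -m creep '[{"translation":[0,0,0],"twist":[0,0,0],"hand":0},{"translation":[0,0,0],"twist":[0,0,0],"hand":0}]' 30
python3 - <<'E'
from h import *
st()
np.save('T3.npy',cam('wrist')[1])
i=robot.read_camera('wrist'); cv2.imwrite('pics/w3full.png',i); i=i[30:270,100:420]
cv2.imwrite('pics/w3.png',cv2.resize(i,None,fx=2.5,fy=2.5,interpolation=cv2.INTER_CUBIC))
E
```

```text
time: 14.6
tool_pos: [0.5041, -0.1822, 0.1898]
tool_rot: [1.001, 1.564, 2.387]
contact_force: [-0.6, 1.2, -0.5]
opening: 0.0006
time: 14.8
tool_pos: [0.5043, -0.1818, 0.1895]
tool_rot: [0.997, 1.564, 2.384]
contact_force: [-0.2, 0.7, 0.8]
opening: 0.0007
t 14.80 LS x -0.0010 y 0.0275 z 0.1895  Fy 0.70 Fx -0.31 Fz 0.75
```

View pics/w3.png

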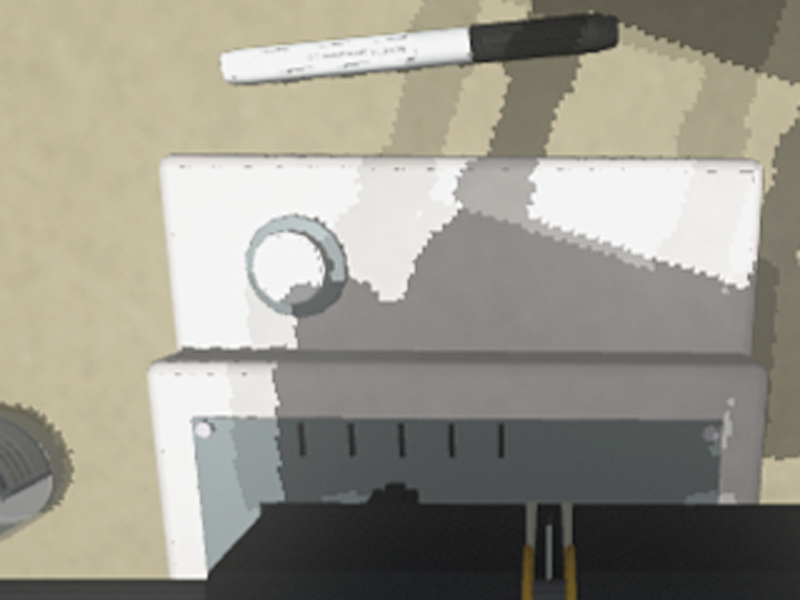

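The tab sits over the middle (third) tick, at crop (395,490) against the tick at (401,440). That is what parallax predicts at z≈0.07. The button top is at about (288,266), with its collar centred at (296,265).

Run:
```python
from h import *
K,_=cam('wrist');T=np.load('T3.npy')
c,n=np.cos(Q[2]),np.sin(Q[2])
f=lambda p:(100+(p[0]+.5)/2.5-.5,30+(p[1]+.5)/2.5-.5)
def L(w): w=w[:2]-np.array(Q[:2]); return np.round([c*w[0]+n*w[1],-n*w[0]+c*w[1]],4)
for m,p,z in(("tick3",(401,440),.061),("button",(288,266),.0465),("collar",(296,265),.037),("tabfront",(395,490),.072)):
    w=at(K,T,f(p),z); print(m,w.round(4),L(w))
b=at(K,T,f((288,266)),.0465)
go((b[0],b[1],.1),Q); st()
```

```text
tick3 [ 0.5009 -0.229   0.061 ] [ 0.0042 -0.0195]
button [ 0.441  -0.2549  0.0465] [-0.05   -0.0559]
collar [ 0.4412 -0.2551  0.037 ] [-0.0497 -0.0561]
tabfront [ 0.5138 -0.232   0.072 ] [ 0.0174 -0.0202]
t 14.85 tcp [ 0.5044 -0.1819  0.1894] F [ 0.4  -0.02  0.39] shift [ 0.0893  0.0485 -0.0837] twist [-0.001  0.004 -0.006]
t 14.85 LS x -0.0009 y 0.0274 z 0.1894  Fy 0.05 Fx 0.40 Fz 0.39
```

```bash
python3 -m creep '[{"translation":[0,0.025,-0.042],"twist":[0,0,0],"hand":0},{"translation":[0,0.0485,-0.084],"twist":[0,0,0],"hand":0},{"translation":[0.04,0.0485,-0.084],"twist":[0,0.004,-0.006],"hand":0},{"translation":[0.08,0.0485,-0.084],"twist":[0,0.004,-0.006],"hand":0},{"translation":[0.1,0.0485,-0.084],"twist":[0,0.004,-0.006],"hand":0}]' 30
python3 -m creep '[{"translation":[0,0,0],"twist":[0,0,0],"hand":0},{"translation":[0,0,0],"twist":[0,0,0],"hand":0}]' 30
python3 -c "
from h import *
st();go((.441,-.255,.08),Q)"
```

```text
time: 15.35
tool_pos: [0.4395, -0.2547, 0.086]
tool_rot: [1.096, 1.566, 2.482]
contact_force: [0.2, -0.4, 0.2]
opening: 0.0003
time: 15.55
tool_pos: [0.4397, -0.2547, 0.0855]
tool_rot: [1.097, 1.565, 2.482]
contact_force: [0.4, -0.4, 0.2]
opening: 0.0003
t 15.55 LS x -0.0513 y -0.0560 z 0.0855  Fy -0.36 Fx 0.43 Fz 0.22
t 15.55 tcp [ 0.4397 -0.2547  0.0855] F [ 0.36 -0.43  0.22] shift [ 0.0055 -0.0014 -0.0001] twist [-0.002  0.003 -0.005]
```

```bash
python3 -m creep '[{"translation":[0.006,-0.001,0],"twist":[0,0,0],"hand":0},{"translation":[0.011,-0.001,0],"twist":[0,0,0],"hand":0},{"translation":[0.011,-0.001,0],"twist":[0,0,0],"hand":0}]' 30 >/dev/null; python3 -c "
from h import *
st()"
for k in 1 2 3 4; do python3 -m creep '[{"translation":[0.0015,0,0],"twist":[0,0,0],"hand":0},{"translation":[0.0015,0,0],"twist":[0,0,0],"hand":0},{"translation":[0.0015,0,0],"twist":[0,0,0],"hand":0}]' 30 >/dev/null; python3 -c "
from h import *
st()"; done
```

```text
t 15.85 LS x -0.0502 y -0.0558 z 0.0745  Fy 0.27 Fx -0.32 Fz -0.38
t 16.15 LS x -0.0502 y -0.0559 z 0.0732  Fy 0.18 Fx 0.24 Fz -0.77
t 16.45 LS x -0.0501 y -0.0559 z 0.0718  Fy -0.43 Fx -0.09 Fz 0.27
t 16.75 LS x -0.0500 y -0.0560 z 0.0704  Fy 0.90 Fx -0.25 Fz 3.12
t 17.05 LS x -0.0500 y -0.0560 z 0.0689  Fy -0.09 Fx -0.53 Fz 1.96
```

```bash
for k in 1 2 3; do python3 -m creep '[{"translation":[0.0015,0,0],"twist":[0,0,0],"hand":0},{"translation":[0.0015,0,0],"twist":[0,0,0],"hand":0},{"translation":[0.0015,0,0],"twist":[0,0,0],"hand":0}]' 30 >/dev/null; python3 -c "
from h import *
st()"; done
```

```text
t 17.35 LS x -0.0500 y -0.0560 z 0.0674  Fy 0.57 Fx -0.25 Fz 2.63
t 17.65 LS x -0.0499 y -0.0560 z 0.0667  Fy 1.13 Fx -2.05 Fz 10.21
t 17.95 LS x -0.0499 y -0.0559 z 0.0665  Fy 2.10 Fx -5.16 Fz 16.40
```

The button is at its hard end: the force jumped to 16 N at z=0.0665, the height expected when it is fully down. Now I'll release it and retreat.

```bash
python3 -m creep '[{"translation":[-0.02,0,0],"twist":[0,0,0],"hand":0},{"translation":[-0.06,0,0],"twist":[0,0,0],"hand":0},{"translation":[-0.1,0,0],"twist":[0,0,0],"hand":0},{"translation":[-0.13,0.0,0.05],"twist":[0,0,0],"hand":0},{"translation":[-0.13,0,0.08],"twist":[0,0,0],"hand":0}]' 30
python3 -m creep '[{"translation":[0,0.04,0],"twist":[0,0,0],"hand":0},{"translation":[0,0.04,0],"twist":[0,0,0],"hand":0},{"translation":[0,0.04,0],"twist":[0,0,0],"hand":0}]' 30
python3 - <<'E'
from h import *
st()
i=robot.read_camera('wrist'); cv2.imwrite('pics/w4.png',i)
t=robot.read_camera('top'); a=cv2.imread('pics/top0.png'); 
cv2.imwrite('pics/t4.png',cv2.resize(np.hstack([a[160:290,280:440],t[160:290,280:440]]),None,fx=2.5,fy=2.5,interpolation=cv2.INTER_CUBIC))
E
```

```text
time: 18.45
tool_pos: [0.4574, -0.1768, 0.1996]
tool_rot: [-1.591, 1.569, -0.208]
contact_force: [0.1, -0.4, -0.1]
opening: 0.0006
time: 18.75
tool_pos: [0.418, -0.1692, 0.1997]
tool_rot: [-1.698, 1.568, -0.315]
contact_force: [0.2, 0.0, 0.2]
opening: 0.0001
t 18.75 LS x -0.0882 y 0.0241 z 0.1997  Fy 0.07 Fx 0.16 Fz 0.18
```

View pics/w4.png

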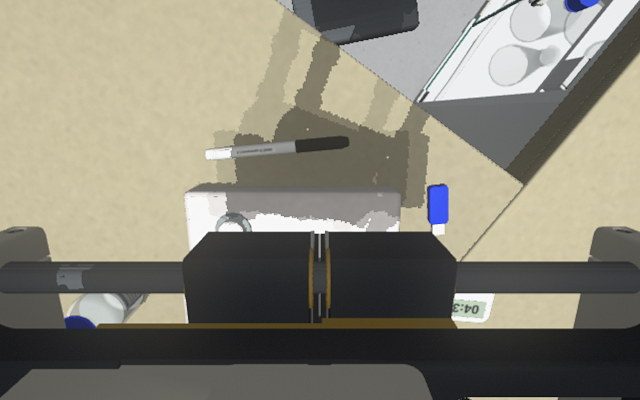

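View pics/t4.png

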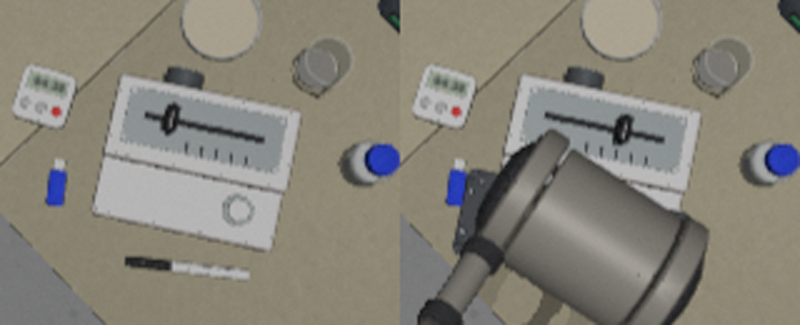

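The before/after top view shows the lever about 54 mm further along, which puts it at about 0.07. The timer, bottle, beaker and petri dish haven't moved, and the wrist view shows the marker and USB stick in place. The robot is clear, so I'm handing in.

```bash
python3 -c "
from cell import robot
print(robot.hand_in())"
```

```text
the job is handed in; nothing more can be done
None
```

The filter lever is in the third click stop and the lamp button has been pressed fully down once and released. I handed the job in at about 19 s of the 58 s allowed; it reports no verdict.

- **Lever:** I pushed it from the left with the closed fingertips, without gripping it. I felt three clicks, about 16 mm apart. At each one the force rose to 5–6 N and then dropped to nothing. I stopped right after the third. The wrist picture shows the tab over the third tick to within about 1 mm, and the top view puts the lever at about 0.07 m.
- **Button:** Contact came at the expected height. The force rose to about 3 N on the spring, then to 16 N at the hard end, with the fingertips at about 41.5 mm, the fully-down height. I then backed off.
- **Surroundings:** In the last pictures the petri dish, bottle, beaker and timer had not visibly moved from the start, and the marker and USB stick looked in place. The last force reading was near zero, so the robot was touching nothing.

Some points are less certain:
- **Button return:** I did not measure the button's height after release, because the gripper partly hid it. I am relying on its spring and the zero force.
- **Calculator:** It was not in the last pictures I looked at. The arm first swung across from that side, but at about 0.25 m height and with no unexpected force.
- **Position fits:** The camera estimates of the light source's position differed by 1–2 mm, so I judged the stop by the clicks.

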